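# Prove a re-set roller catch and reload the bin bay

### The arm

A 7-joint arm with a two-finger parallel gripper is mounted at the origin on the work surface. World frame = base frame: x ahead of the robot, y to its left, z up, the work surface at z = 0. Lengths are in mm, angles in rad, forces in N, time in s.
With the tool pointing down it reaches from about 425 to 1025 mm from the base axis. Payload 9.4 kg.
Tool frame: the origin (TCP) lies on the centre line of the jaws, within the pads' length; the fingertips stand 22 mm ahead of it and the grasp point (between the pads) lies 3 mm ahead of it; z points along the fingers, y is the direction in which the jaws open and shut (so a half turn about z gives the same grasp; the last joint's range is limited). The gripper opens to 85 mm and grips with 20 to 120 N. Pads are 22 mm wide; open, the fingers measure 114 mm over their backs; the gripper's body (76 mm by 85 mm) begins 54 mm behind the grasp point. The pads swing forward as they close: fully open they stand 13 mm farther back than shut.
Start: joints at [-1.231, 0.599, -0.003, 1.599, 0.002, 0.943, -0.08], TCP at [293.509, 662.93, 253.275] pointing down, gripper open.
Joint ranges: [-2.57, 2.57], [-0.35, 1.97], [-1.29, 1.29], [0.11, 2.56], [-1.05, 4.19], [0.11, 1.86], [-2.63, 2.63]. Speed limits (rad/s): [2.22, 2.22, 3.01, 3.01, 3.14, 3.14, 3.14].

### API

Orientations are given as a unit quaternion [x, y, z, w].
In Python, from cell import arm, snapshot gives the robot as it stands.
- The arm moves only by the tool step_arm, never from a script. Its argument "rows" is one flat list of numbers, 5 for each row, row after row: the shift along the tool's x, y, z in cm, then the turn about the tool's z in degrees, then the opening, from 0 (shut) to 1 (fully open). In form: [dx, dy, dz, spin, grip, dx, dy, dz, spin, grip, ...]. A call has 1 to 12 rows; each row shifts and turns the pose as measured when the row begins, along the tool's axes as they then stand; what a row does not reach is not made up. A row lasts 1/8 s, in which the tool goes at most 62.5 mm and 10.7 degrees, less where a joint would pass 70% of its speed; a pose out of reach is approached as far as the arm can. A call with a gripper value outside its range is refused whole. The fingers move at their own pace and stop on an object; the grip force is fixed at half the most. Time passes only in rows, so rows that do not move let the fingers close. It gives the time, the measured TCP pose, the force and the opening at its end, in the units of the state.
- arm.get_state(): the state, without advancing time (a new reading comes with each control period).
- snapshot(name): name is "scene" or "top"; returns a dict with "pixels" (420x560x3 uint8, red, green, blue), "depth" (420x560 float32, mm along the optical axis (not along the pixel's ray), 0 where there is no reading), "K" (3x3 intrinsics, pixels), "R" (3x3) and "t" (3): a world point X has camera coordinates R X + t. Camera axes: x right, y down, z forward; pixel columns grow to the right and rows downward; lengths in mm; the calibration is good to about 2 mm. A picture is of the moment at which its call begins.
- arm.sign_off(): hands the job in, once; it reports no verdict.
The state is a dict: "time_s": time; "qpos": joint angles; "joint_velocities": joint speeds; "effort": joint torques, N m; "position": TCP position; "eef_rot": TCP orientation; "wrist_force": force on the tool from outside, world axes, zero at the start; "ft_torque": the same for the moment, N m; "finger_gap": finger opening in mm.
Only numpy, scipy, OpenCV 4.12 (cv2) and the standard library are available. Lean on these libraries where they do the work, as an engineer would, in place of code of your own. Each camera call takes 0.05 s, during which the arm holds its last target. There are 200 camera calls.

### The job

The roller catch of this bin bay has just been re-set: try it by pushing the gate, which stands ajar, until it snaps shut, and let go to see that it stays held. Then pull it wide open through the catch, put the narrow blue bin of key blanks from the bench back into the bay, upright on its floor, and leave the gate open. Do not slam the gate or crush it against its rubber buffer, do not tip the bin, and leave the padlock, the oil bottle and the short wide bin where they are.

Things in the scene. Friction and masses are not known exactly. Their poses are not given: they have to be found in the camera images.
- bay: Fixed grey steel bin bay, mouth towards the robot. Origin: middle of the mouth at bench height; x runs into the bay, y left, z up. Inside 160 mm wide (y -80 to 80), 185 mm deep, side walls 100 mm high, floor plate 3 mm thick; open on top except a roof 100 mm up over the part deeper than 135 mm, so the bin goes in by the mouth. A fixed open bay adjoins at the left (y 86 to 256).
- bay_floor (a point): Point on the bay's floor plate, 90 mm in from the mouth, in the middle: where the middle of the bin's underside may go.
- gate (a joint): Angle of the bay's gate, rad: grows as its free right end swings out towards the robot (clockwise from above), up to 1.75; stays where it is left. At 0 it is parallel to the mouth. The catch sits in long slots and was set by hand, so snapped shut the gate reads anything from 0 to 0.13, not known beforehand. Grey panel 217 mm wide, 10 mm thick, top 100 mm above the bench, hinged at the left.
- gate_handle (a point): Point 100 mm above the bench on the centre line of the gate's handle: an upright round steel bar 12 mm in diameter, from 50 to 125 mm above the bench, 40 mm out (centre line) from the panel's outer face, joined to it by a stub 60 mm above the bench; 189 mm from the hinge axis. Its x axis is square to the gate, pointing inwards.
- gate_hinge (a point): Point on the gate's upright hinge axis, 100 mm above the bench.
- gate_edge (a point): Top of the gate's free edge. Behind it, outside the bay's right wall, are a sprung roller and a rubber buffer. The roller resists shutting with about 7 N at the handle, and opening with 5 N, over some 8 mm, then lets go and snaps. Next the gate meets the buffer, which gives only 1 mm for each 12 N. 9 N at the handle snaps it shut; up to 14 N is safe, over 17 N crushes the buffer.
- bin_center (a point): Centre, half-way up, of the narrow blue plastic bin with a scoop front, filled with key blanks: 145 mm long (x), 62 mm wide (y), 65 mm high, about 0.4 kg. Its scoop end, 36 mm high over the first 39 mm, points to its -x; the side walls are full height elsewhere. Stiff enough to be gripped across its width.
- padlock: Brass padlock lying flat on the bench, 46 x 50 x 22 mm plus shackle along +x; to be left alone. Origin under the middle of its case.
- oil_bottle: White oil bottle, 44 mm in diameter and 120 mm high, to be left alone. Origin under its centre.
- wide_bin: Short wide blue bin of key blanks, 100 x 110 x 50 mm, to be left alone. Origin under its centre.
Not all that is in view belongs to the job. Leave any green or red look-alike of the part that bears bin_center alone.

How it is judged (in metres and radians):
On the way, in this order (a step that is already met when the one before it is completed fails the run):
1. the gate is snapped shut and the catch holds it with the fingers off it (value of joint gate below 0.16 rad and contact force between gate and bay above 5 N and contact force between the fingers and gate below 0.3 N), for 0.2 s.
2. the gate is pulled wide open through the catch (over 1.2 rad) (value of joint gate above 1.2 rad), for 0.1 s.
At the end, for the whole second after the job is handed in: the narrow bin is at rest, upright (within 0.1 rad) on the bay's floor, its centre 60 to 125 mm in from the mouth and within 60 mm of the middle; the gate has been left open (over 1.0 rad) (x of bin_center in the frame of bay between 0.06 and 0.125 m and y of bin_center in the frame of bay between -0.06 and 0.06 m and height (world z) of bin_center below 0.042 m and angle between bin_center's own z axis and vertical below 0.1 rad and linear speed of bin below 0.02 m/s and value of joint gate above 1 rad); the robot touches nothing.
It fails at once if the gate is slammed or crushed against the catch (over 33 N on roller and buffer together, about 17 N at the handle) (contact force between gate and bay above 33 N).
It fails at once if the bin is tipped (over 0.5 rad) (angle between bin_center's own z axis and vertical above 0.5 rad).
It fails at once if the padlock is moved (over 30 mm) (distance of padlock from where it was at the start of the episode above 0.03 m).
It fails at once if the oil bottle is moved or knocked over (distance of oil_bottle from where it was at the start of the episode above 0.03 m or angle between oil_bottle's own z axis and vertical above 0.5 rad).
It fails at once if the wide bin is moved (over 30 mm) (distance of wide_bin from where it was at the start of the episode above 0.03 m).
It also fails if it takes over 58 s, if anything falls off the work surface, if the arm or the gripper's body presses on something with over 40 N, if the wrist force passes 120 N, or if a joint passes its speed limit or range.

## Working session

There is one attempt and no reset: what is moved stays moved. The work goes in short steps, Python scripts to look and compute and a tool call to move; the robot and the scene stay as the last step left them, time stands still between calls to the robot, and variables do not carry over. Pictures are saved under pics/ and viewed, about 8 in all and at most 12, crops included, and the job is handed in when it is done.

Besides the shell and the picture viewer there is one more tool, called by a JSON object that holds its "name" and its "arguments". step_arm: Moves the arm, as the interface text tells. Its arguments: {"type":"object","properties":{"rows":{"type":"array"}},"required":["rows"]}

```bash
ls; mkdir -p pics; cat > h.py <<'E'
import numpy as np, cv2
from cell import arm, snapshot
from scipy.spatial.transform import Rotation as Ro
def pts(s):
    d=s["depth"].astype(float); K=np.array(s["K"]); R=np.array(s["R"]); t=np.array(s["t"])
    v,u=np.mgrid[:420,:560]
    c=np.stack([(u-K[0,2])/K[0,0]*d,(v-K[1,2])/K[1,1]*d,d],-1)
    w=(c-t)@R
    w[d==0]=np.nan
    return w
def save(n,img,f=1,box=None):
    if box: img=img[box[1]:box[3],box[0]:box[2]]
    cv2.imwrite("pics/"+n,cv2.resize(img[:,:,::-1],None,fx=f,fy=f,interpolation=cv2.INTER_CUBIC))
def st():
    s=arm.get_state(); print(s["time_s"],np.round(s["position"],1),np.round(Ro.from_quat(s["eef_rot"]).as_matrix(),3).tolist(),np.round(s["wrist_force"],1),s["finger_gap"])
E
python3 - <<'E'
from h import *
st()
for n in("scene","top"):
    s=snapshot(n); save(n+"0.png",s["pixels"],1.4); np.savez(n+"0.npz",**s)
    print(n,-np.array(s["R"]).T@s["t"],np.round(s["R"],3).tolist())
E
```

```text
pics
0.0 [293.4 662.5 252.4] [[-0.914, 0.405, -0.0], [0.405, 0.914, -0.002], [-0.0, -0.002, -1.0]] [ 0.8 -0.1  0.1] 85.5108498684449
scene [1173.47308138 -538.21948158  634.98746345] [[0.594, 0.805, 0.001], [0.442, -0.325, -0.836], [-0.672, 0.497, -0.548]]
top [ 428.77882405   -2.66393302 1146.7647384 ] [[-0.005, -1.0, 0.012], [-0.999, 0.005, -0.05], [0.05, -0.013, -0.999]]
```

View pics/scene0.png

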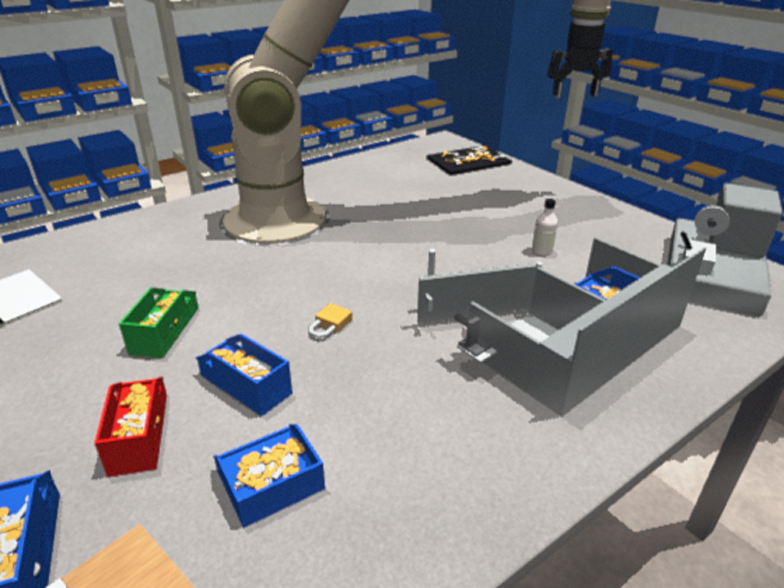

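View pics/top0.png

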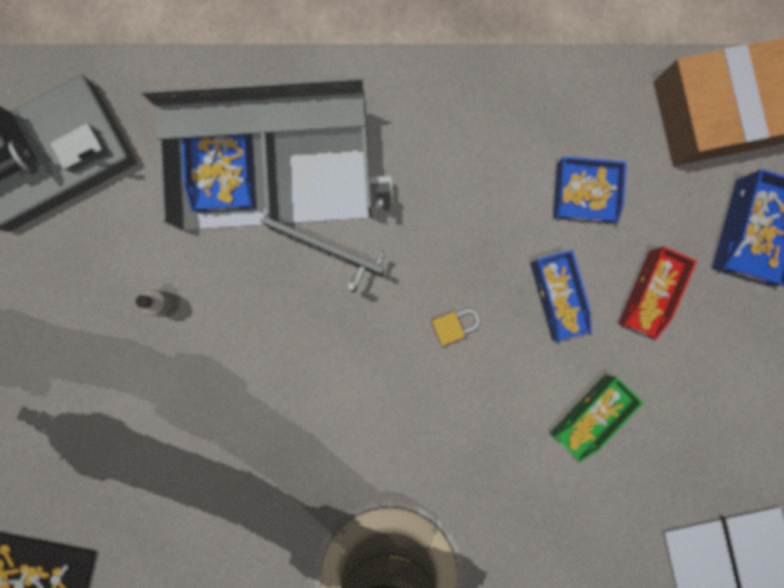

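The top view (784 px wide) shows the bay at (320,160), with the gate ajar from its hinge at (266,218) to its free end at (385,268) and the handle at (355,287).

The candidates for the bin, in the same view:
- **Narrow blue, (562,296):** fits the description, being blue, long, narrow and loose on the bench.
- **Short wide blue, (590,190):** must be left alone.
- **Blue in the left bay, (218,172), and large blue, (760,230):** wrong size or place.
- **Red (657,292) and green (597,418):** look-alikes.

Next I'll measure these and take a confirming crop.

```bash
python3 - <<'E'
from h import *
s=dict(np.load("top0.npz")); w=pts(s); px=s["pixels"]
save("crop1.png",px,4,(360,100,510,260))
def W(u,v): return np.round(w[int(v/1.4),int(u/1.4)],1)
# bin: region box
m=np.zeros((420,560),bool); m[175:250,372:428]=1
P=w[m&(w[...,2]>12)]; P=P[~np.isnan(P[:,0])]
for lo,hi in((12,80),(50,80)):
    q=P[(P[:,2]>lo)&(P[:,2]<hi)]
    r=cv2.minAreaRect(q[:,:2].astype(np.float32)); print("bin",lo,len(q),np.round(r[0],1),np.round(r[1],1),round(r[2],1),np.percentile(q[:,2],[50,95,99]))
# height split along the length for scoop
r=cv2.minAreaRect(P[:,:2].astype(np.float32)); c=np.array(r[0]); b=cv2.boxPoints(r); e=max((b[1]-b[0],b[2]-b[1]),key=np.linalg.norm); e=e/np.linalg.norm(e)
a=(P[:,:2]-c)@e; print("axis",e)
for k in range(-80,80,16):
    z=P[(a>=k)&(a<k+16),2]; print(k,len(z),np.round(z.max(),1) if len(z) else 0,end="; ")
print()
# gate/handle/bay
m=np.zeros((420,560),bool); m[145:215,180:290]=1
G=w[m&(w[...,2]>85)&(w[...,2]<140)]
for z0,z1 in((92,108),(112,140)):
    q=G[(G[:,2]>z0)&(G[:,2]<z1)]; print("gate z",z0,len(q),q.min(0),q.max(0)); 
    if z0>110: print(np.median(q,0),q.mean(0))
q=w[m&(w[...,2]>92)&(w[...,2]<108)]
r=cv2.minAreaRect(q[:,:2].astype(np.float32));print("gaterect",r)
# white floor corners & right wall & divider
M=np.zeros((420,560),bool); M[60:165,110:275]=1
t=w[M&(w[...,2]>95)&(w[...,2]<106)]
for x in range(620,860,20):
    y=t[(t[:,0]>=x)&(t[:,0]<x+20),1]
    if len(y): print(x,np.round(np.unique(np.round(y/6)*6)).astype(int).tolist())
for n,(u,v) in dict(padlock=(448,328),shack=(472,320),oil=(148,300),wide=(590,190),fl=(330,185)).items(): print(n,W(u,v))
E
```

```text
bin 12 1875 [ 481.1 -303.8] [147.4  65.4] 14.8 [36.32247664 66.06122531 68.60132494]
bin 50 408 [ 489.2 -302.5] [131.2  63.7] 14.7 [63.50701656 68.47607248 69.62758612]
axis [0.966634  0.2561614]
-80 98 45.0; -64 193 54.3; -48 203 65.8; -32 208 69.0; -16 206 72.2; 0 207 69.4; 16 208 69.0; 32 209 68.2; 48 204 71.8; 64 139 70.8; 
gate z 92 479 [490.92150254  -2.53267453  92.06817296] [635.00531143 207.1106581  106.69822829]
gate z 112 26 [489.74485417  51.56741844 114.88614517] [500.86501229  60.46016263 127.89541338]
[495.20778011  56.06253466 124.89754443] [495.26132484  56.06295032 124.04556635]
gaterect ((562.7316284179688, 102.10292053222656), (143.9212646484375, 209.71092224121094), 0.17510779201984406)
620 [30, 192, 198, 360, 366]
640 [6, 12, 30, 192, 198, 360, 366, 372]
660 [18, 30, 36, 192, 198, 360, 366, 372]
680 [30, 36, 198, 204, 366, 372]
700 [30, 36, 198, 204, 366, 372]
720 [36, 198, 204, 366, 372, 378]
740 [36, 72, 78, 84, 90, 96, 102, 108, 114, 120, 126, 132, 138, 144, 150, 156, 162, 168, 174, 180, 186, 192, 198, 204, 210, 216, 222, 228, 234, 240, 246, 252, 258, 264, 27
[... 319 characters left out ...]
2, 318, 324, 330, 336, 342, 348, 354, 360, 366, 372, 378]
780 [36, 42, 48, 54, 60, 66, 72, 78, 84, 90, 96, 102, 108, 114, 120, 126, 132, 138, 144, 150, 156, 162, 168, 174, 180, 186, 192, 198, 204, 210, 216, 222, 228, 234, 240, 246, 252, 258, 264, 270, 276, 282, 288, 294, 300, 306, 312, 318, 324, 330, 336, 342, 348, 354, 360, 366, 372, 378]
800 [36, 42, 48, 54, 60, 66, 72, 78, 84, 90, 96, 102, 108, 114, 120, 126, 132, 138, 144, 150, 156, 162, 168, 174, 180, 186, 192, 198, 204, 210, 216, 222, 228, 234, 240, 246, 252, 258, 264, 270, 276, 282, 288, 294, 300, 306]
padlock [ 428.7 -106.8   21.4]
shack [ 443.5 -151.4    1. ]
oil [475.6 379.9 123.8]
wide [ 671.4 -357.9   28.8]
fl [686.3 103.    1.2]
```

View pics/crop1.png

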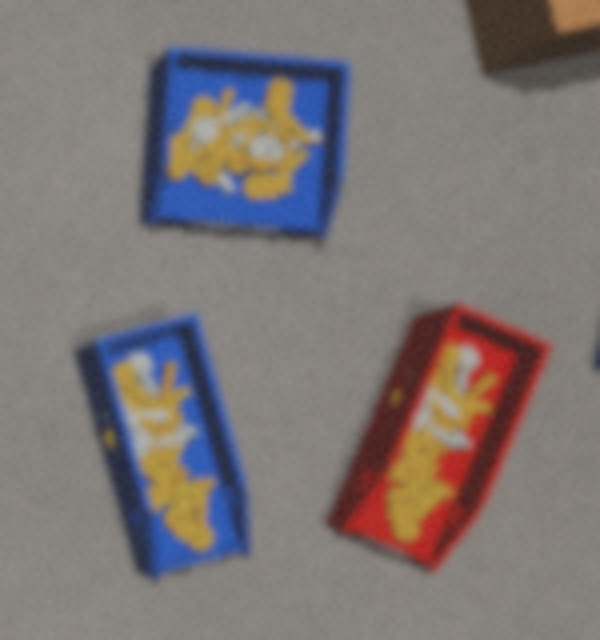

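The crop confirms the narrow blue bin: its scoop is at the near end (about (190,565) in the crop), its yaw is 14.8° and its centre is near (481,-304). Its measured length, width and height match 145 × 62 × 65 mm. Next I'll fit the bay and gate.

```bash
cat >> h.py <<'E'
def line(q):
    vx,vy,x,y=cv2.fitLine(q[:,:2].astype(np.float32),cv2.DIST_HUBER,0,.01,.01).ravel(); return np.array([x,y]),np.array([vx,vy])
E
python3 - <<'E'
from h import *
s=dict(np.load("top0.npz")); w=pts(s).reshape(-1,3); w=w[~np.isnan(w[:,0])]
top=w[(w[:,2]>94)&(w[:,2]<106)]
def sel(x0,x1,y0,y1): return top[(top[:,0]>x0)&(top[:,0]<x1)&(top[:,1]>y0)&(top[:,1]<y1)]
for n,b in dict(right=(640,735,24,44),div=(660,735,186,210),left=(640,735,352,384)).items():
    q=sel(*b);p,d=line(q); d*=np.sign(d[0]); print(n,len(q),p,d,"at x=610:",p[1]+d[1]/d[0]*(610-p[0]), q[:,2].mean())
r=sel(735,800,45,185)
e=[(r[(r[:,1]>y)&(r[:,1]<y+10),0].min(),y+5) for y in range(45,185,10)]; print("roof edge",np.round(np.polyfit([a[1] for a in e],[a[0] for a in e],1),3),"at y=115",np.polyval(np.polyfit([a[1] for a in e],[a[0] for a in e],1),115))
for y0 in (26,190): 
    q=sel(590,735,y0,y0+18); print("wall front x",np.sort(q[:,0])[:8])
g=sel(480,640,-10,195); g=g[(g[:,0]<640-0)&~((g[:,1]<70)&(g[:,0]<520))]
g=g[~((g[:,1]>20)&(g[:,1]<45)&(g[:,0]>610))]
p,d=line(g);d*=-np.sign(d[1]); print("gate line",p,d,len(g),"resid",np.std((g[:,:2]-p)@[-d[1],d[0]]))
al=(g[:,:2]-p)@d; print("ends",p+d*al.min(),p+d*al.max(),al.max()-al.min())
h=np.array([495.3,56.06]); print("handle along, off",(h-p)@d,(h-p)@[-d[1],d[0]])
E
```

```text
right 107 [686.78784  32.43939] [0.99794316 0.06410448] at x=610: 27.506798 100.62866824168253
div 101 [698.2892  199.09409] [0.9974794  0.07095698] at x=610: 192.81352 99.98179442403543
left 148 [687.0751  368.29584] [0.9974161  0.07184137] at x=610: 362.74432 99.84148735476374
roof edge [-6.50000e-02  7.63967e+02] at y=115 756.5062447240018
wall front x [626.73506331 627.20818948 628.41284743 628.98964114 629.0883036
 631.29501006 631.39257252 632.02086489]
wall front x [599.52120148 599.86366099 599.96103851 601.2368063  601.28977238
 601.69268831 601.97474228 602.39424262]
gate line [563.7921   100.937454] [-0.40709487 -0.91338587] 420 resid 7.3837869825428335
ends [611.00496354 206.86743007] [521.7914753    6.70194973] 219.14667976870544
handle along, off 68.8732205613375 -44.290348022225636
```

```bash
cat >> h.py <<'E'
def gate(s,verbose=1):
    w=pts(s).reshape(-1,3); w=w[~np.isnan(w[:,0])]
    q=w[(w[:,2]>111)&(w[:,2]<132)&(w[:,0]>380)&(w[:,0]<640)&(w[:,1]>-20)&(w[:,1]<330)]
    h=np.median(q[q[:,2]>118],0)
    g=w[(w[:,2]>93)&(w[:,2]<107)&(w[:,0]>370)&(w[:,0]<625)&(w[:,1]>-40)&(w[:,1]<210)]
    g=g[np.linalg.norm(g[:,:2]-h[:2],axis=1)>30]
    g=g[~((abs(g[:,1]-193)<12)&(g[:,0]>597))]
    for _ in range(4):
        p,d=line(g); r=(g[:,:2]-p)@[-d[1],d[0]]; g=g[abs(r)<max(7,1.5*np.std(r))]
    d*=-np.sign(d[1]+.01); al=(g[:,:2]-p)@d
    th=np.arctan2(-d[0],-d[1])+.068
    print("handle",h,len(q),"dir",d,"theta",th,"resid",r.std(),"ends",p+d*al.min(),p+d*al.max(),"off",(h[:2]-p)@[-d[1],d[0]],"hinge",p+d*((h[:2]-p)@d-189))
E
python3 - <<'E'
from h import *
gate(dict(np.load("top0.npz")))
gate(dict(np.load("scene0.npz")))
E
```

```text
handle [496.18477102  56.13708591 125.00890461] 26 dir [-0.39890572 -0.91699195] theta 0.47832316 resid 2.95360871960149 ends [610.13010239 208.09543619] [522.40873263   6.44430678] off -43.86989571435397 hinge [611.80629334 211.9486113 ]
handle [501.883647    55.25604989 123.32284132] 31 dir [-0.40178385 -0.9157345 ] theta 0.48146403 resid 2.7419010309065865 ends [618.21959901 207.29160352] [529.7537915    5.66280769] off -45.44741762960506 hinge [619.43856537 210.06983758]
```

```bash
cat >> h.py <<'E'
def plan(path,grip,step=55):
    """path: list of (x,y,z,phi_deg of tool y); prints rows"""
    s=arm.get_state(); p=np.array(s["position"],float); R=Ro.from_quat(s["eef_rot"]).as_matrix(); f=np.degrees(np.arctan2(R[1,1],R[0,1]))
    print("from",np.round(p,1),round(f,1)); out=[]
    for x,y,z,ft in path:
        t=np.array([x,y,z]); df=(f-ft+180)%360-180
        n=max(1,int(np.ceil(max(np.linalg.norm(t-p)/step,abs(df)/10))))
        dp=(t-p)/n
        for i in range(n):
            a=np.radians(f-df/n*i); c,k=np.cos(a),np.sin(a)
            out.append([(-k*dp[0]+c*dp[1])/10,(c*dp[0]+k*dp[1])/10,-dp[2]/10,df/n,grip])
        p=t; f=ft
    print(len(out)); print(",".join("[%s]"%",".join("%.4g"%round(v,2) for v in r) for r in out))
H=np.array([613.,211.])
def handle(th):
    a=th-.068; d=np.array([-np.sin(a),-np.cos(a)]); n=np.array([-np.cos(a),np.sin(a)])
    return H+189*d+45*n, -np.degrees(a), n
E
python3 - <<'E'
from h import *
h,phi,n=handle(.48); print(h,phi)
plan([(497,56,200,phi)],.42)
E
```

```text
[496.08183658  55.83511009] -23.605861159389917
from [293.4 662.6 252.5] 66.1
12
[-3.6,-3.94,0.44,7.48,0.42],[-4.08,-3.43,0.44,7.48,0.42],[-4.49,-2.87,0.44,7.48,0.42],[-4.83,-2.26,0.44,7.48,0.42],[-5.08,-1.62,0.44,7.48,0.42],[-5.25,-0.94,0.44,7.48,0.42],[-5.33,-0.25,0.44,7.48,0.42],[-5.31,0.44,0.44,7.48,0.42],[-5.21,1.13,0.44,7.48,0.42],[-5.02,1.8,0.44,7.48,0.42],[-4.74,2.44,0.44,7.48,0.42],[-4.38,3.03,0.44,7.48,0.42]
```

{"name": "step_arm", "arguments": {"rows": [-3.6,-3.9,0.4,7.5,0.42,-4.1,-3.4,0.4,7.5,0.42,-4.5,-2.9,0.4,7.5,0.42,-4.8,-2.3,0.4,7.5,0.42,-5.1,-1.6,0.4,7.5,0.42,-5.2,-0.9,0.4,7.5,0.42,-5.3,-0.2,0.4,7.5,0.42,-5.3,0.4,0.4,7.5,0.42,-5.2,1.1,0.4,7.5,0.42,-5.0,1.8,0.4,7.5,0.42,-4.7,2.4,0.4,7.5,0.42,-4.4,3.0,0.4,7.5,0.42]}}

```text
time_s: 1.6
position: [485.1, 38.7, 201.0]
eef_rot: [0.85, 0.527, -0.001, 0.0]
wrist_force: [1.0, 0.1, -1.5]
finger_gap: 36.2
```

```bash
python3 - <<'E'
from h import *
st()
h,phi,n=handle(.48)
plan([(496.5,56,165,phi)],.42)
E
```

```text
1.6 [485.1  38.7 201. ] [[0.444, 0.896, -0.002], [0.896, -0.444, -0.001], [-0.002, -0.001, -1.0]] [ 1.   0.1 -1.5] 36.2408344097737
from [485.1  38.7 201. ] -26.3
1
[2.05,0.25,3.6,-2.74,0.42]
```

{"name": "step_arm", "arguments": {"rows": [2.0,0.2,2.5,-2.7,0.42,0,0,0,0,0.42,0,0,0,0,0.42]}}

```text
time_s: 1.98
position: [496.6, 50.6, 175.7]
eef_rot: [0.84, 0.543, -0.001, 0.001]
wrist_force: [-0.5, -0.3, 0.3]
finger_gap: 35.7
```

```bash
python3 - <<'E'
from h import *
st()
s=snapshot("scene"); save("scene1.png",s["pixels"],3,(240,100,460,290))
h,phi,n=handle(.48)
plan([(497,56,102,phi)],.42,25)
E
```

```text
1.975 [496.6  50.6 175.7] [[0.41, 0.912, -0.001], [0.912, -0.41, -0.003], [-0.003, 0.0, -1.0]] [-0.5 -0.3  0.3] 35.653956039154764
from [496.5  51.  175.7] -24.2
3
[0.16,-0.05,2.46,-0.18,0.42],[0.16,-0.05,2.46,-0.18,0.42],[0.16,-0.05,2.46,-0.18,0.42]
```

View pics/scene1.png

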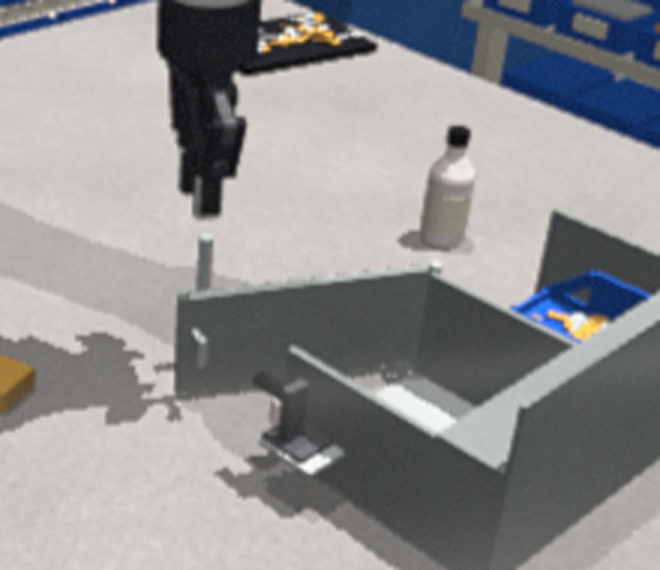

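The scene crop shows the fingertips (207,210) directly above the handle bar's top (205,240). Going down.

{"name": "step_arm", "arguments": {"rows": [0.2,0,1.8,0,0.42,0.2,0,1.5,0,0.42,0,0,0.5,0,0.42]}}

```text
time_s: 2.4
position: [498.2, 55.6, 138.5]
eef_rot: [0.839, 0.544, 0.0, 0.001]
wrist_force: [0.0, 0.9, 0.1]
finger_gap: 36.0
```

{"name": "step_arm", "arguments": {"rows": [0,-0.1,1.5,0,0.42,0,0,1.5,0,0.42,0,0,0.4,0,0.3,0,0,0,0,0.28]}}

```text
time_s: 2.9
position: [497.5, 56.0, 103.6]
eef_rot: [0.839, 0.544, 0.0, 0.001]
wrist_force: [0.2, -0.2, 1.7]
finger_gap: 24.0
```

```bash
python3 - <<'E'
from h import *
st()
# push: outer pad touches bar: centre of jaw is g/2-6 further in than the bar
P=[]
for th in np.arange(.44,.17,-.04):
    h,phi,n=handle(th); c=h-n*6; P.append((c[0],c[1],102,phi))
print(np.round(P,1))
plan(P,.28,25)
E
```

```text
2.9 [497.5  56.  103.6] [[0.408, 0.913, 0.002], [0.913, -0.408, -0.002], [-0.001, 0.002, -1.0]] [ 0.2 -0.2  1.7] 24.01279629482522
[[508.   49.1 102.  -21.3]
 [514.5  45.  102.  -19. ]
 [521.2  41.2 102.  -16.7]
 [528.1  37.7 102.  -14.4]
 [535.1  34.4 102.  -12.1]
 [542.2  31.5 102.   -9.9]
 [549.5  28.8 102.   -7.6]]
from [497.5  56.  103.6] -24.1
7
[-0.2,1.24,0.16,-2.76,0.28],[-0.14,0.76,-0,-2.29,0.28],[-0.14,0.76,-0,-2.29,0.28],[-0.14,0.76,-0,-2.29,0.28],[-0.14,0.76,-0,-2.29,0.28],[-0.14,0.76,-0,-2.29,0.28],[-0.14,0.76,-0,-2.29,0.28]
```

{"name": "step_arm", "arguments": {"rows": [-0.1,0.5,0,-1.5,0.28,-0.1,0.5,0,-1.5,0.28,-0.1,0.5,0,-1.5,0.28,-0.1,0.5,0,-1.5,0.28,-0.1,0.5,0,-1.5,0.28,-0.1,0.5,0,-1.5,0.28]}}

```text
time_s: 3.65
position: [525.8, 38.8, 104.8]
eef_rot: [0.79, 0.613, 0.001, 0.002]
wrist_force: [0.3, -0.7, 0.4]
finger_gap: 23.3
```

{"name": "step_arm", "arguments": {"rows": [-0.1,0.4,0,-1.2,0.28,-0.1,0.4,0,-1.2,0.28,-0.1,0.4,0,-1.2,0.28,-0.1,0.3,0,-1,0.28,0,0,0,0,0.28]}}

```text
time_s: 4.28
position: [541.0, 31.0, 104.9]
eef_rot: [0.763, 0.646, 0.001, 0.002]
wrist_force: [0.3, -0.1, -0.1]
finger_gap: 23.9
```

```bash
python3 - <<'E'
from h import *
st(); gate(snapshot("scene"))
for th in(.28,.24,.2,.16,.12,.06):
    h,phi,n=handle(th); print(th,h-n*6,phi)
E
```

```text
4.275 [541.   31.  104.9] [[0.165, 0.986, 0.004], [0.986, -0.165, -0.002], [-0.001, 0.004, -1.0]] [ 0.3 -0.1 -0.1] 23.853846428661328
handle [530.35123146  23.65750432 126.82580085] 118 dir [-0.17618121 -0.9843578 ] theta 0.24510562 resid 2.7511981641495207 ends [616.7779243  206.59544863] [578.07671459  -9.63553424] off -52.84455823250297 hinge [615.66742926 200.39090272]
0.28 [535.10459276  34.4375308 ] -12.146705256773453
0.24 [542.22751636  31.46377647] -9.854874076250159
0.2 [549.46366084  28.7772418 ] -7.563042895726867
0.16 [556.80144991  26.38222467] -5.271211715203574
0.12 [564.22914467  24.2825566 ] -2.9793805346802804
0.06 [575.51323187  21.6940513 ] 0.458366236104659
```

{"name": "step_arm", "arguments": {"rows": [0,0.3,0,-1,0.28,0,0.3,0,-1,0.28,0,0.2,0,-0.5,0.28]}}

```text
time_s: 4.7
position: [548.8, 30.0, 104.8]
eef_rot: [0.748, 0.664, 0.001, 0.002]
wrist_force: [-0.7, 0.1, 0.5]
finger_gap: 24.0
```

{"name": "step_arm", "arguments": {"rows": [0,0.2,0,-0.5,0.28,0,0.2,0,-0.5,0.28]}}

```text
time_s: 4.95
position: [553.0, 29.5, 104.8]
eef_rot: [0.742, 0.671, 0.0, 0.001]
wrist_force: [0.5, -0.2, -0.1]
finger_gap: 23.6
```

{"name": "step_arm", "arguments": {"rows": [-0.1,0.2,0,-0.6,0.28,-0.1,0.2,0,-0.6,0.28]}}

```text
time_s: 5.2
position: [557.1, 27.1, 104.8]
eef_rot: [0.734, 0.679, 0.001, 0.002]
wrist_force: [-0.7, -0.0, -0.2]
finger_gap: 24.0
```

{"name": "step_arm", "arguments": {"rows": [-0.1,0.2,0,-0.6,0.28]}}

```text
time_s: 5.32
position: [559.2, 25.9, 104.9]
eef_rot: [0.73, 0.683, 0.001, 0.002]
wrist_force: [-0.6, 0.3, 0.3]
finger_gap: 23.8
```

{"name": "step_arm", "arguments": {"rows": [-0.1,0.2,0,-0.6,0.28]}}

```text
time_s: 5.45
position: [561.3, 24.6, 104.9]
eef_rot: [0.726, 0.687, 0.001, 0.002]
wrist_force: [-0.5, 0.6, -0.3]
finger_gap: 24.3
```

{"name": "step_arm", "arguments": {"rows": [0,0.2,0,-0.5,0.28]}}

```text
time_s: 5.58
position: [563.4, 24.4, 104.9]
eef_rot: [0.723, 0.691, 0.0, 0.002]
wrist_force: [-0.7, -0.5, 0.6]
finger_gap: 23.6
```

{"name": "step_arm", "arguments": {"rows": [0,0.2,0,-0.5,0.28]}}

```text
time_s: 5.7
position: [565.5, 24.2, 104.9]
eef_rot: [0.72, 0.694, 0.0, 0.002]
wrist_force: [-0.4, 0.3, -0.2]
finger_gap: 23.9
```

{"name": "step_arm", "arguments": {"rows": [0,0.15,0,-0.5,0.28]}}

```text
time_s: 5.82
position: [567.1, 24.1, 104.9]
eef_rot: [0.717, 0.697, 0.0, 0.002]
wrist_force: [-0.8, -0.5, -0.4]
finger_gap: 24.1
```

{"name": "step_arm", "arguments": {"rows": [0,0.15,0,-0.3,0.28]}}

```text
time_s: 5.95
position: [568.7, 24.0, 104.8]
eef_rot: [0.715, 0.699, 0.0, 0.002]
wrist_force: [-1.1, -0.8, 0.3]
finger_gap: 24.1
```

{"name": "step_arm", "arguments": {"rows": [0,0.15,0,-0.3,0.28]}}

```text
time_s: 6.08
position: [570.3, 24.0, 104.9]
eef_rot: [0.713, 0.701, 0.0, 0.002]
wrist_force: [-0.5, -0.7, -0.7]
finger_gap: 23.5
```

{"name": "step_arm", "arguments": {"rows": [0,0.15,0,-0.3,0.28]}}

```text
time_s: 6.2
position: [571.9, 24.0, 104.8]
eef_rot: [0.711, 0.703, 0.0, 0.002]
wrist_force: [-1.2, 0.2, 0.6]
finger_gap: 24.1
```

{"name": "step_arm", "arguments": {"rows": [0,0.15,0,-0.3,0.28]}}

```text
time_s: 6.32
position: [573.4, 24.0, 104.9]
eef_rot: [0.709, 0.705, 0.0, 0.001]
wrist_force: [-0.5, -0.2, -0.1]
finger_gap: 24.0
```

{"name": "step_arm", "arguments": {"rows": [0,0.15,0,-0.3,0.28]}}

```text
time_s: 6.45
position: [574.3, 24.0, 104.8]
eef_rot: [0.707, 0.707, -0.0, 0.001]
wrist_force: [-5.1, -1.3, 3.6]
finger_gap: 24.1
```

```bash
python3 - <<'E'
from h import *
st(); s=snapshot("scene"); gate(s); save("scene2.png",s["pixels"],4,(270,130,400,270))
E
```

```text
6.45 [574.3  24.  104.8] [[-0.0, 1.0, 0.001], [1.0, 0.0, -0.002], [-0.002, 0.001, -1.0]] [-5.1 -1.3  3.6] 24.124900996376212
handle [569.77503884  17.04847922 125.52194989] 159 dir [-0.00100632 -0.9999995 ] theta 0.069006324 resid 2.890285013246006 ends [617.08038191 207.13157908] [616.85838268 -13.47311887] off -47.11403591201547 hinge [617.07924416 206.0009735 ]
```

View pics/scene2.png

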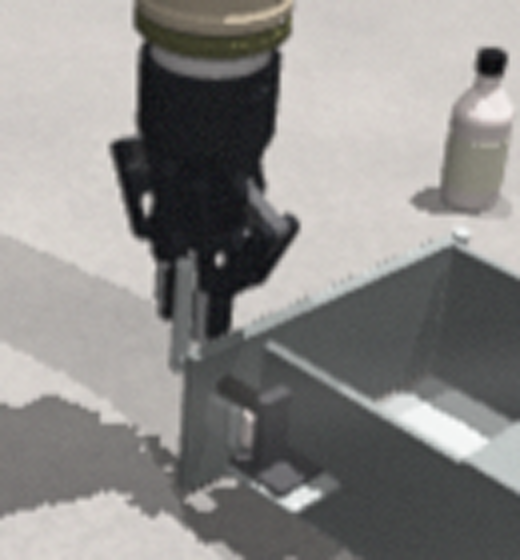

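The crop shows the inner finger between panel and bar, and the gate edge (190,350) just meeting the roller (240,420). Force is starting to rise, so I'll take small steps.

{"name": "step_arm", "arguments": {"rows": [0,0.1,0,0,0.28]}}

```text
time_s: 6.62
position: [574.3, 23.9, 104.7]
eef_rot: [0.707, 0.707, -0.001, 0.0]
wrist_force: [-5.1, -0.6, 3.7]
finger_gap: 23.9
```

{"name": "step_arm", "arguments": {"rows": [0,0.1,0,0,0.28]}}

```text
time_s: 6.75
position: [574.4, 24.0, 104.6]
eef_rot: [0.707, 0.707, -0.002, -0.0]
wrist_force: [-6.2, 0.2, 4.5]
finger_gap: 23.9
```

{"name": "step_arm", "arguments": {"rows": [0,0.1,0,0,0.28]}}

```text
time_s: 6.88
position: [574.4, 23.9, 104.5]
eef_rot: [0.707, 0.707, -0.002, -0.001]
wrist_force: [-6.0, -1.0, 4.4]
finger_gap: 23.7
```

{"name": "step_arm", "arguments": {"rows": [0,0.13,0,0,0.28]}}

```text
time_s: 7.0
position: [574.5, 23.9, 104.5]
eef_rot: [0.707, 0.707, -0.003, -0.002]
wrist_force: [-5.4, -0.1, 4.6]
finger_gap: 24.2
```

{"name": "step_arm", "arguments": {"rows": [0,0.14,0,0,0.28]}}

```text
time_s: 7.12
position: [574.6, 23.9, 104.4]
eef_rot: [0.707, 0.707, -0.004, -0.003]
wrist_force: [-7.2, 0.4, 4.7]
finger_gap: 23.8
```

{"name": "step_arm", "arguments": {"rows": [0,0.15,0,0,0.28]}}

```text
time_s: 7.25
position: [574.8, 23.8, 104.3]
eef_rot: [0.707, 0.707, -0.005, -0.004]
wrist_force: [-6.3, 0.1, 5.6]
finger_gap: 23.7
```

{"name": "step_arm", "arguments": {"rows": [0,0.18,-0.05,0,0.28]}}

```text
time_s: 7.38
position: [574.9, 23.8, 104.4]
eef_rot: [0.707, 0.707, -0.006, -0.005]
wrist_force: [-7.5, -0.5, -1.3]
finger_gap: 24.2
```

{"name": "step_arm", "arguments": {"rows": [0,0.18,0,0,0.28]}}

```text
time_s: 7.5
position: [575.1, 23.7, 104.1]
eef_rot: [0.707, 0.707, -0.007, -0.006]
wrist_force: [-6.8, -0.6, 6.0]
finger_gap: 24.1
```

{"name": "step_arm", "arguments": {"rows": [0,0.23,0,0,0.28]}}

```text
time_s: 7.62
position: [575.9, 23.5, 103.9]
eef_rot: [0.707, 0.707, -0.008, -0.007]
wrist_force: [-6.5, -1.1, 5.3]
finger_gap: 23.9
```

{"name": "step_arm", "arguments": {"rows": [0,0.25,0,0,0.28]}}

```text
time_s: 7.75
position: [577.0, 23.2, 103.7]
eef_rot: [0.707, 0.707, -0.009, -0.008]
wrist_force: [-6.0, -1.4, 4.4]
finger_gap: 24.0
```

{"name": "step_arm", "arguments": {"rows": [0,0.25,0,0,0.28]}}

```text
time_s: 7.88
position: [578.5, 22.9, 103.6]
eef_rot: [0.707, 0.707, -0.01, -0.009]
wrist_force: [-4.6, -1.5, 1.8]
finger_gap: 23.7
```

{"name": "step_arm", "arguments": {"rows": [0,0.25,0,0,0.28]}}

```text
time_s: 8.0
position: [581.0, 22.7, 103.4]
eef_rot: [0.707, 0.707, -0.01, -0.009]
wrist_force: [-0.8, -0.1, 0.4]
finger_gap: 24.0
```

{"name": "step_arm", "arguments": {"rows": [0,0.25,0,0,0.28]}}

```text
time_s: 8.12
position: [584.3, 22.8, 103.4]
eef_rot: [0.707, 0.707, -0.01, -0.008]
wrist_force: [-3.9, 0.1, 1.7]
finger_gap: 23.9
```

Force fell to about 0 and then rose again, so the gate has snapped and the finger has caught up with it. Backing off to the middle of the slack.

{"name": "step_arm", "arguments": {"rows": [0,-0.55,0,0,0.28,0,0,0,0,0.28,0,0,0,0,0.28,0,0,0,0,0.28,0,0,0,0,0.28]}}

```text
time_s: 8.75
position: [580.3, 23.3, 103.8]
eef_rot: [0.707, 0.707, -0.008, -0.007]
wrist_force: [-0.4, 0.1, 0.0]
finger_gap: 23.6
```

```bash
python3 - <<'E'
from h import *
st(); s=snapshot("scene"); gate(s); save("scene3.png",s["pixels"],4,(270,130,400,270))
st()
E
```

```text
8.75 [580.3  23.3 103.8] [[0.0, 1.0, -0.022], [1.0, -0.0, -0.002], [-0.002, -0.022, -1.0]] [-0.4  0.1  0. ] 23.633215754578725
handle [576.41381631  16.16643193 126.81196842] 171 dir [ 0.02795828 -0.9996091 ] theta 0.04003808 resid 2.896508560799081 ends [617.67426682 209.15185785] [623.84512331 -11.47845558] off -46.639863156907495 hinge [617.75133143 206.39652081]
8.8 [580.3  23.3 103.8] [[0.0, 1.0, -0.022], [1.0, -0.0, -0.002], [-0.002, -0.022, -1.0]] [-0.4  0.4 -0.4] 24.003739568562658
```

View pics/scene3.png

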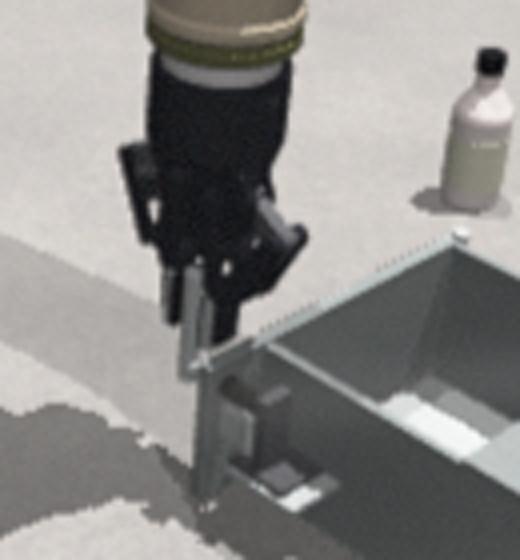

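The edge (205,360) now sits against the roller block (235,420), and vision reads about 0.04 rad. To check that the catch really holds, I'll back off further and see whether the gate follows.

{"name": "step_arm", "arguments": {"rows": [0,-0.2,0,0,0.28,0,0,0,0,0.28,0,0,0,0,0.28]}}

```text
time_s: 9.18
position: [578.1, 23.3, 103.9]
eef_rot: [0.707, 0.707, -0.008, -0.007]
wrist_force: [0.1, 0.4, -0.9]
finger_gap: 23.8
```

```bash
python3 - <<'E'
from h import *
st(); s=snapshot("scene"); gate(s);s=snapshot("top"); gate(s)
E
```

```text
9.175 [578.1  23.3 103.9] [[0.0, 1.0, -0.022], [1.0, -0.0, -0.002], [-0.002, -0.022, -1.0]] [ 0.1  0.4 -0.9] 23.79412986030744
handle [578.86275408  15.79148156 126.2637034 ] 171 dir [ 0.02508254 -0.9996854 ] theta 0.042914838 resid 2.6799024935811553 ends [618.36104337 206.92973632] [623.86638676 -12.49031891] off -44.28009555767206 hinge [618.38831817 205.84267656]
  return _methods._mean(a, axis=axis, dtype=dtype,
  ret = um.true_divide(
Traceback (most recent call last):
  File "h.py", line 26, in gate
    p,d=line(g); r=(g[:,:2]-p)@[-d[1],d[0]]; g=g[abs(r)<max(7,1.5*np.std(r))]
        ~~~~^^^
  File "h.py", line 17, in line
    vx,vy,x,y=cv2.fitLine(q[:,:2].astype(np.float32),cv2.DIST_HUBER,0,.01,.01).ravel(); return np.array([x,y]),np.array([vx,vy])
              ~~~~~~~~~~~^^^^^^^^^^^^^^^^^^^^^^^^^^^^^^^^^^^^^^^^^^^^^^^^^^^^^
cv2.error: OpenCV(4.12.0) /io/opencv/modules/imgproc/src/linefit.cpp:50: error: (-215:Assertion failed) count > 0 in function 'fitLine2D_wods'
```

The gate did not follow, and the handle moved about 9 mm in total, which fits a snap. Pulling will show the roughly 5 N of the catch if it was held. Pulling with the inner finger now.

{"name": "step_arm", "arguments": {"rows": [0,-0.35,0,0,0.28,0,0,0,0,0.28]}}

```text
time_s: 9.52
position: [574.3, 23.2, 103.9]
eef_rot: [0.707, 0.707, -0.008, -0.007]
wrist_force: [0.5, -0.3, -0.4]
finger_gap: 23.8
```

{"name": "step_arm", "arguments": {"rows": [0,-0.15,0,0,0.28]}}

```text
time_s: 9.65
position: [572.8, 23.3, 104.0]
eef_rot: [0.707, 0.707, -0.008, -0.007]
wrist_force: [0.4, -0.5, -0.8]
finger_gap: 23.8
```

{"name": "step_arm", "arguments": {"rows": [0,-0.15,0,0,0.28]}}

```text
time_s: 9.78
position: [572.0, 23.3, 104.1]
eef_rot: [0.707, 0.707, -0.008, -0.007]
wrist_force: [3.7, 0.5, -2.7]
finger_gap: 23.9
```

{"name": "step_arm", "arguments": {"rows": [0,-0.2,0,0,0.28]}}

```text
time_s: 9.9
position: [571.5, 23.4, 104.3]
eef_rot: [0.707, 0.707, -0.007, -0.006]
wrist_force: [5.5, -0.1, -3.7]
finger_gap: 24.2
```

Contact came at x = 572.3 as predicted, and the gate resists with 5.5 N, so the catch holds. Pulling through.

{"name": "step_arm", "arguments": {"rows": [0,-0.3,0,0,0.28,0,-0.3,0,0,0.28,0,-0.3,0,0,0.28,0,-0.3,0,0,0.28]}}

```text
time_s: 10.4
position: [558.4, 23.5, 104.4]
eef_rot: [0.707, 0.707, -0.007, -0.006]
wrist_force: [-0.0, -0.1, -1.2]
finger_gap: 23.7
```

```bash
python3 - <<'E'
from h import *
st()
P=[]
for th in np.arange(.1,.75,.055):
    h,phi,n=handle(th); c=h+n*6; P.append((c[0],c[1],104,phi))
print(np.round(P,0).tolist())
plan(P,.28,25)
E
```

```text
10.4 [558.4  23.5 104.4] [[0.0, 1.0, -0.018], [1.0, -0.0, -0.002], [-0.002, -0.018, -1.0]] [-0.  -0.1 -1.2] 23.652272088408292
[[556.0, 24.0, 104.0, -2.0], [546.0, 27.0, 104.0, -5.0], [536.0, 31.0, 104.0, -8.0], [526.0, 36.0, 104.0, -11.0], [516.0, 41.0, 104.0, -14.0], [507.0, 46.0, 104.0, -18.0], [498.0, 52.0, 104.0, -21.0], [490.0, 59.0, 104.0, -24.0], [482.0, 66.0, 104.0, -27.0], [474.0, 73.0, 104.0, -30.0], [467.0, 81.0, 104.0, -33.0], [460.0, 89.0, 104.0, -36.0]]
from [558.4  23.5 104.4] -0.0
12
[0.03,-0.25,0.04,1.83,0.28],[0.31,-1.03,-0,3.15,0.28],[0.31,-1.03,-0,3.15,0.28],[0.31,-1.03,-0,3.15,0.28],[0.31,-1.03,-0,3.15,0.28],[0.31,-1.03,-0,3.15,0.28],[0.31,-1.03,-0,3.15,0.28],[0.31,-1.03,-0,3.15,0.28],[0.31,-1.03,-0,3.15,0.28],[0.31,-1.03,-0,3.15,0.28],[0.31,-1.03,-0,3.15,0.28],[0.31,-1.03,-0,3.15,0.28]
```

{"name": "step_arm", "arguments": {"rows": [0,-0.3,0,1.8,0.28,0.3,-1,0,3.1,0.28,0.3,-1,0,3.1,0.28,0.3,-1,0,3.1,0.28,0.3,-1,0,3.1,0.28,0.3,-1,0,3.1,0.28,0.3,-1,0,3.1,0.28]}}

```text
time_s: 11.28
position: [497.7, 51.5, 105.9]
eef_rot: [0.827, 0.562, -0.007, -0.004]
wrist_force: [1.0, -0.4, -0.4]
finger_gap: 24.0
```

```bash
python3 - <<'E'
from h import *
st()
P=[]
for th in np.arange(.56,1.25,.055):
    h,phi,n=handle(th); c=h+n*6; P.append((c[0],c[1],104,phi))
print(np.round(P,0).tolist())
plan(P,.28,25)
E
```

```text
11.275 [497.7  51.5 105.9] [[0.369, 0.929, -0.017], [0.929, -0.369, -0.002], [-0.008, -0.015, -1.0]] [ 1.  -0.4 -0.4] 23.998573465174942
[[479.0, 69.0, 104.0, -28.0], [471.0, 76.0, 104.0, -31.0], [464.0, 84.0, 104.0, -34.0], [457.0, 92.0, 104.0, -38.0], [451.0, 101.0, 104.0, -41.0], [445.0, 110.0, 104.0, -44.0], [440.0, 120.0, 104.0, -47.0], [435.0, 129.0, 104.0, -50.0], [431.0, 139.0, 104.0, -53.0], [427.0, 149.0, 104.0, -57.0], [424.0, 160.0, 104.0, -60.0], [422.0, 170.0, 104.0, -63.0], [420.0, 181.0, 104.0, -66.0]]
from [497.7  51.5 105.9] -21.7
14
[0.44,-1.2,0.09,3.26,0.28],[0.37,-1.22,0.09,3.26,0.28],[0.31,-1.03,-0,3.15,0.28],[0.31,-1.03,-0,3.15,0.28],[0.31,-1.03,-0,3.15,0.28],[0.31,-1.03,-0,3.15,0.28],[0.31,-1.03,-0,3.15,0.28],[0.31,-1.03,-0,3.15,0.28],[0.31,-1.03,-0,3.15,0.28],[0.31,-1.03,-0,3.15,0.28],[0.31,-1.03,-0,3.15,0.28],[0.31,-1.03,-0,3.15,0.28],[0.31,-1.03,-0,3.15,0.28],[0.31,-1.03,-0,3.15,0.28]
```

{"name": "step_arm", "arguments": {"rows": [0.4,-1.2,0.1,3.2,0.28,0.3,-1.1,0.1,3.2,0.28,0.3,-1,0,3.1,0.28,0.3,-1,0,3.1,0.28,0.3,-1,0,3.1,0.28,0.3,-1,0,3.1,0.28,0.3,-1,0,3.1,0.28,0.3,-1,0,3.1,0.28]}}

```text
time_s: 12.28
position: [440.3, 118.5, 105.5]
eef_rot: [0.934, 0.356, -0.007, -0.002]
wrist_force: [0.0, 0.1, 0.0]
finger_gap: 24.0
```

```bash
python3 - <<'E'
from h import *
st()
P=[]
for th in np.arange(.96,1.56,.055):
    h,phi,n=handle(th); c=h+n*6; P.append((c[0],c[1],104,phi))
print(np.round(P,0).tolist())
plan(P,.28,25)
E
```

```text
12.275 [440.3 118.5 105.5] [[0.746, 0.666, -0.014], [0.666, -0.746, -0.002], [-0.012, -0.008, -1.0]] [0.  0.1 0. ] 24.04034280999287
[[434.0, 132.0, 104.0, -51.0], [430.0, 142.0, 104.0, -54.0], [426.0, 152.0, 104.0, -57.0], [423.0, 163.0, 104.0, -61.0], [421.0, 173.0, 104.0, -64.0], [419.0, 184.0, 104.0, -67.0], [418.0, 194.0, 104.0, -70.0], [417.0, 205.0, 104.0, -73.0], [417.0, 216.0, 104.0, -76.0], [418.0, 227.0, 104.0, -79.0], [419.0, 237.0, 104.0, -83.0]]
from [440.3 118.5 105.5] -48.2
11
[0.42,-1.44,0.15,2.88,0.28],[0.31,-1.03,-0,3.15,0.28],[0.31,-1.03,-0,3.15,0.28],[0.31,-1.03,-0,3.15,0.28],[0.31,-1.03,-0,3.15,0.28],[0.31,-1.03,-0,3.15,0.28],[0.31,-1.03,-0,3.15,0.28],[0.31,-1.03,-0,3.15,0.28],[0.31,-1.03,-0,3.15,0.28],[0.31,-1.03,-0,3.15,0.28],[0.31,-1.03,-0,3.15,0.28]
```

{"name": "step_arm", "arguments": {"rows": [0.4,-1.4,0.1,2.9,0.28,0.3,-1,0,3.1,0.28,0.3,-1,0,3.1,0.28,0.3,-1,0,3.1,0.28,0.3,-1,0,3.1,0.28,0.3,-1,0,3.1,0.28,0.3,-1,0,3.1,0.28,0.3,-1,0,3.1,0.28,0.3,-1,0,3.1,0.28,0.3,-1,0,3.1,0.28,0.1,-0.3,0,0,0.28,0,0.3,0,0,0.28]}}

```text
time_s: 13.78
position: [419.3, 226.7, 105.6]
eef_rot: [0.997, 0.08, -0.005, 0.001]
wrist_force: [0.4, -0.5, 0.1]
finger_gap: 23.9
```

```bash
python3 - <<'E'
from h import *
st(); s=snapshot("scene"); save("scene4.png",s["pixels"],3,(220,80,460,280))
E
```

```text
13.775 [419.3 226.7 105.6] [[0.987, 0.159, -0.01], [0.159, -0.987, -0.002], [-0.011, 0.0, -1.0]] [ 0.4 -0.5  0.1] 23.862956235709373
```

View pics/scene4.png

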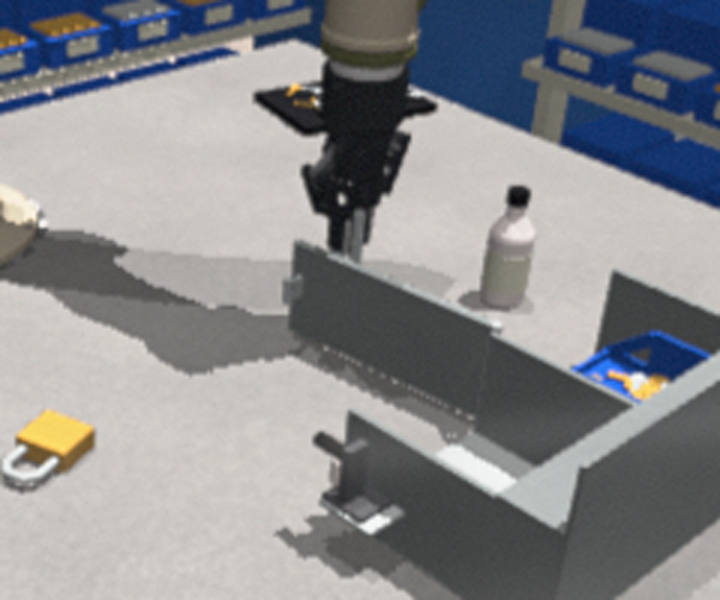

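The gate is wide open, nearly in line with the divider (490,330), at about 1.5 rad. Padlock, bottle and left bay are untouched. Going up and over to the bin.

```bash
python3 - <<'E'
from h import *
plan([(419,227,225,-80.8),(455,-50,230,-78),(483,-303,170,-75.2)],.28)
E
```

```text
from [419.4 226.  105.7] -80.9
14
[-0.01,-0.04,-3.98,-0.03,0.28],[-0.01,-0.04,-3.98,-0.03,0.28],[-0.01,-0.04,-3.98,-0.03,0.28],[-0.15,4.65,-0.08,-0.47,0.28],[-0.18,4.65,-0.08,-0.47,0.28],[-0.22,4.65,-0.08,-0.47,0.28],[-0.26,4.65,-0.08,-0.47,0.28],[-0.3,4.65,-0.08,-0.47,0.28],[-0.34,4.64,-0.08,-0.47,0.28],[-0.5,5.07,1.2,-0.56,0.28],[-0.55,5.06,1.2,-0.56,0.28],[-0.6,5.06,1.2,-0.56,0.28],[-0.65,5.05,1.2,-0.56,0.28],[-0.7,5.04,1.2,-0.56,0.28]
```

{"name": "step_arm", "arguments": {"rows": [0,0,-2,0,0.28,0,0,-4,0,0.28,0,0,-5,0,0.28,-0.1,4.6,-0.1,-0.5,0.28,-0.2,4.6,-0.1,-0.5,0.28,-0.2,4.6,-0.1,-0.5,0.4,-0.3,4.6,0,-0.5,0.6,-0.3,4.6,0,-0.5,0.8,-0.3,4.6,0,-0.5,1]}}

```text
time_s: 14.95
position: [456.7, -55.9, 222.8]
eef_rot: [0.994, 0.111, -0.005, 0.0]
wrist_force: [0.5, 1.0, 0.1]
finger_gap: 83.9
```

```bash
python3 - <<'E'
from h import *
st(); plan([(483,-303,170,-75.2)],1)
E
```

```text
14.95 [456.7 -55.9 222.8] [[0.975, 0.221, -0.01], [0.221, -0.975, -0.002], [-0.01, -0.001, -1.0]] [0.5 1.  0.1] 83.88076806477059
from [456.7 -55.9 222.8] -77.3
5
[-0.58,4.94,1.06,-0.41,1],[-0.61,4.93,1.06,-0.41,1],[-0.65,4.93,1.06,-0.41,1],[-0.68,4.92,1.06,-0.41,1],[-0.72,4.92,1.06,-0.41,1]
```

{"name": "step_arm", "arguments": {"rows": [-0.6,4.9,1,-0.4,1,-0.6,4.9,1,-0.4,1,-0.6,4.9,1,-0.4,1,-0.7,4.5,1,-0.4,1,-0.7,3,0.5,-0.4,1,0,0,0,0,1,0,0,0,0,1]}}

```text
time_s: 15.82
position: [472.0, -293.7, 176.5]
eef_rot: [0.992, 0.125, -0.004, -0.0]
wrist_force: [1.5, 0.1, -0.6]
finger_gap: 85.8
```

```bash
python3 - <<'E'
from h import *
st(); plan([(483,-303,130,-75.2),(483,-303,52,-75.2)],1,30)
gate(snapshot("top"))
s=snapshot("scene"); w=pts(s)
m=np.zeros((420,560),bool); m[225:300,135:215]=1
px=s["pixels"].astype(int); m&=(px[...,2]>px[...,0]+40)
P=w[m]; P=P[(P[:,2]>50)&(P[:,2]<72)]; print(cv2.minAreaRect(P[:,:2].astype(np.float32)),len(P))
save("scene5.png",s["pixels"],3,(100,130,300,310))
E
```

```text
15.825 [ 472.  -293.7  176.5] [[0.969, 0.247, -0.009], [0.247, -0.969, -0.001], [-0.009, -0.001, -1.0]] [ 1.5  0.1 -0.6] 85.76372685452502
from [ 472.  -293.7  176.5] -75.7
5
[0.42,0.59,2.32,-0.24,1],[0.42,0.59,2.32,-0.24,1],[0,0,2.6,0,1],[0,0,2.6,0,1],[0,0,2.6,0,1]
handle [426.04811223 223.5986728  125.73768546] 29 dir [-0.98803544 -0.15422697] theta 1.4839513 resid 3.046633822581025 ends [615.97000135 208.04266851] [399.06672776 174.18524388] off -44.660961735619075 hinge [619.67473614 208.62095752]
((497.319091796875, -300.72454833984375), (127.7743148803711, 64.13412475585938), 15.485711097717285) 648
```

View pics/scene5.png

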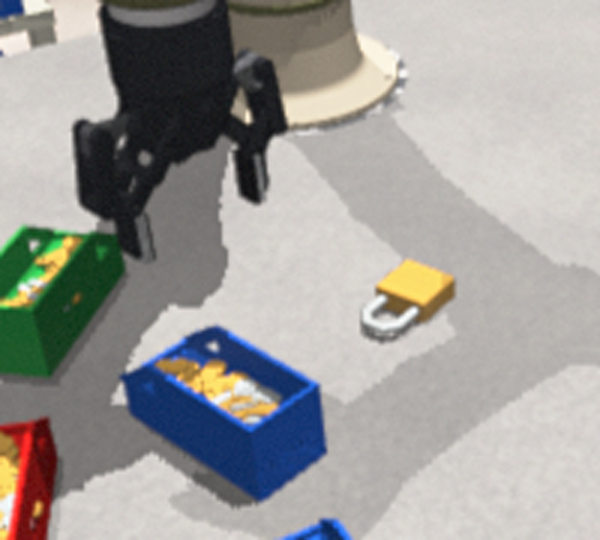

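The scene crop shows the open fingers (145,240 and 255,190) on either side of the bin's line. The bin is at (225,410), with its scoop away at the upper left. The gate reads 1.48 rad and both cameras agree on the bin's axis. Going down.

{"name": "step_arm", "arguments": {"rows": [0.5,0.6,2.3,-0.2,1,0.5,0.6,2.3,-0.2,1,0,0,0.5,0,1,0,0,0,0,1]}}

```text
time_s: 16.42
position: [486.4, -297.9, 125.9]
eef_rot: [0.991, 0.132, -0.003, -0.001]
wrist_force: [-0.5, 0.2, 0.6]
finger_gap: 85.1
```

```bash
python3 - <<'E'
from h import *
st(); plan([(484,-303,52,-75.2)],1,26)
E
```

```text
16.425 [ 486.4 -297.9  125.9] [[0.965, 0.262, -0.006], [0.262, -0.965, 0.0], [-0.006, -0.002, -1.0]] [-0.5  0.2  0.6] 85.06652375613182
from [ 486.4 -297.9  125.9] -74.8
3
[-0.12,0.14,2.46,0.12,1],[-0.12,0.14,2.46,0.12,1],[-0.12,0.14,2.46,0.12,1]
```

{"name": "step_arm", "arguments": {"rows": [-0.1,0.2,2.2,0.1,1,-0.1,0.2,2.2,0,1,-0.1,0.1,1.8,0,1,0,0,0.6,0,1,0,0,0.3,0,1]}}

```text
time_s: 17.05
position: [486.1, -302.6, 56.9]
eef_rot: [0.991, 0.132, -0.001, 0.001]
wrist_force: [-0.1, -0.4, 0.0]
finger_gap: 85.6
```

{"name": "step_arm", "arguments": {"rows": [0,0,0.4,0,1,0,0,0,0,0.6,0,0,0,0,0.4,0,0,0,0,0.4,0,0,0,0,0.4,0,0,0,0,0.4]}}

```text
time_s: 17.8
position: [486.4, -302.7, 53.8]
eef_rot: [0.991, 0.132, -0.0, 0.001]
wrist_force: [0.1, 0.0, -0.6]
finger_gap: 61.3
```

{"name": "step_arm", "arguments": {"rows": [0,0,-0.5,0,0.4,0,0,-1.5,0,0.4,0,0,0,0,0.4]}}

```text
time_s: 18.18
position: [486.2, -302.4, 75.0]
eef_rot: [0.991, 0.132, -0.001, 0.001]
wrist_force: [0.2, 0.4, -4.6]
finger_gap: 61.3
```

```bash
python3 - <<'E'
from h import *
st(); plan([(486,-302,190,-75.2),(560,-60,215,-80),(675,113,200,-86.1)],.4,55)
E
```

```text
18.175 [ 486.2 -302.4   75. ] [[0.965, 0.262, -0.001], [0.262, -0.965, -0.001], [-0.001, 0.001, -1.0]] [ 0.2  0.4 -4.6] 61.2706269769708
from [ 486.2 -302.4   75. ] -74.8
12
[-0,-0.01,-3.83,0.14,0.4],[-0,-0.01,-3.83,0.14,0.4],[-0,-0.01,-3.83,0.14,0.4],[2.67,-4.3,-0.5,0.96,0.4],[2.59,-4.35,-0.5,0.96,0.4],[2.52,-4.39,-0.5,0.96,0.4],[2.45,-4.43,-0.5,0.96,0.4],[2.37,-4.47,-0.5,0.96,0.4],[3.58,-3.76,0.38,1.52,0.4],[3.48,-3.85,0.38,1.52,0.4],[3.38,-3.95,0.38,1.52,0.4],[3.27,-4.03,0.38,1.52,0.4]
```

{"name": "step_arm", "arguments": {"rows": [0,0,-3.5,0,0.4,0,0,-3.8,0,0.4,0,0,-4.2,0,0.4,2.5,-4.2,-0.6,1,0.4,2.5,-4.3,-0.6,1,0.4,2.5,-4.4,-0.5,1,0.4,2.5,-4.4,-0.5,1,0.4,2.4,-4.4,-0.3,1,0.4,3,-3.5,0,1.5,0.4]}}

```text
time_s: 19.3
position: [581.9, -17.8, 221.0]
eef_rot: [0.998, 0.071, 0.0, 0.0]
wrist_force: [0.7, -0.5, -4.0]
finger_gap: 60.9
```

```bash
python3 - <<'E'
from h import *
st(); plan([(676.5,114.7,200,-86.1)],.4,45)
E
```

```text
19.3 [581.9 -17.8 221. ] [[0.99, 0.141, 0.001], [0.141, -0.99, -0.001], [0.001, 0.001, -1.0]] [ 0.7 -0.5 -4. ] 60.872283688903366
from [581.9 -17.8 221. ] -81.9
4
[2.81,-2.95,0.52,1.05,0.4],[2.75,-3,0.52,1.05,0.4],[2.7,-3.05,0.52,1.05,0.4],[2.64,-3.1,0.52,1.05,0.4]
```

{"name": "step_arm", "arguments": {"rows": [2.7,-2.9,0.5,1.2,0.4,2.6,-2.9,0.5,1.2,0.4,2,-2.5,0.5,1.1,0.4,1.2,-1.7,0,0.5,0.4,0,0,0,0,0.4,0,0,0,0,0.4]}}

```text
time_s: 20.05
position: [655.5, 101.5, 204.3]
eef_rot: [0.999, 0.039, -0.001, -0.0]
wrist_force: [-0.5, -0.7, -3.9]
finger_gap: 60.6
```

```bash
python3 - <<'E'
from h import *
st(); plan([(676.5,114.7,200,-86.1)],.4,45)
s=snapshot("scene"); save("scene6.png",s["pixels"],2.2,(220,60,560,310))
E
```

```text
20.05 [655.5 101.5 204.3] [[0.997, 0.077, -0.002], [0.077, -0.997, 0.001], [-0.002, -0.001, -1.0]] [-0.5 -0.7 -3.9] 60.628288291271495
from [655.5 101.5 204.3] -85.6
1
[2.2,-1.15,0.43,0.54,0.4]
```

View pics/scene6.png

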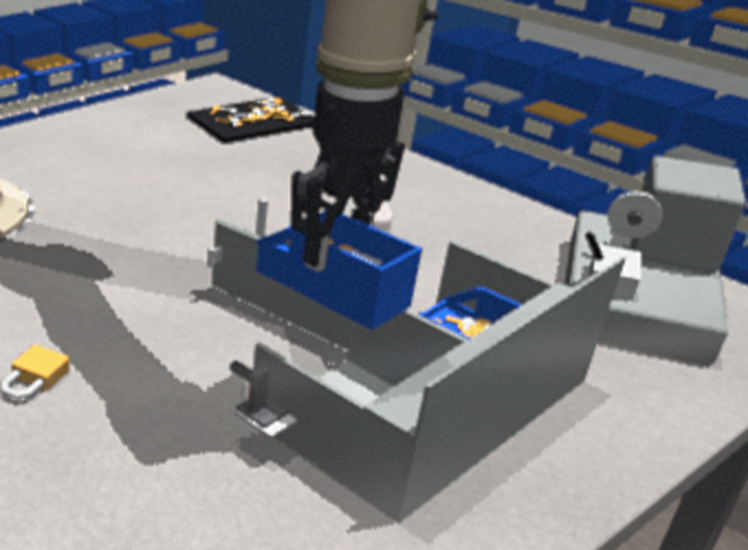

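The crop shows the bin level in the jaws (335,270) above the mouth, gripped near its middle. I'll measure where its ends are relative to the TCP.

```bash
python3 - <<'E'
from h import *
bx=np.array([.9977,.068]); by=np.array([-.068,.9977]); M=np.array([621.5,110.9])
p=arm.get_state()["position"]; print("tcp bay",(np.array(p[:2])-M)@bx,(np.array(p[:2])-M)@by)
for n in("scene","top"):
    s=snapshot(n); w=pts(s); px=s["pixels"].astype(int)
    m=(px[...,2]>px[...,0]+40)&(w[...,2]>140)&(w[...,2]<225)&(abs(w[...,0]-660)<120)&(abs(w[...,1]-100)<70)
    q=w[m]; a=(q[:,:2]-M)@bx; b=(q[:,:2]-M)@by
    print(n,len(q),np.percentile(a,[1,50,99]),np.percentile(b,[1,50,99]),np.percentile(q[:,2],[1,99]))
E
```

```text
tcp bay 33.34435976517807 -11.567596527097194
scene 2229 [-34.96532667  63.29935225 106.81183283] [-44.76756662 -40.76934531  18.97752361] [151.71321742 215.65405789]
top 517 [-43.50637558 -20.6434827   28.56537726] [-43.01862519 -23.09199645  17.50417908] [177.61001914 218.4037641 ]
```

{"name": "step_arm", "arguments": {"rows": [1.8,-1.1,0.4,0.4,0.4,0.2,-0.3,2,0,0.4,0,0,2,0,0.4,0,0,0,0,0.4]}}

```text
time_s: 20.7
position: [672.8, 113.8, 158.0]
eef_rot: [0.999, 0.033, -0.001, -0.001]
wrist_force: [-0.8, 0.2, -3.3]
finger_gap: 61.3
```

```bash
cat >> h.py <<'E'
def bay(): 
    s=arm.get_state(); d=np.array(s["position"][:2])-[621.5,110.9]; print("bay",d@[.9977,.068],d@[-.068,.9977],s["position"][2])
E
python3 - <<'E'
from h import *
st(); bay(); plan([(673.4,114.4,62,-86.1)],.4,25)
E
```

```text
20.7 [672.8 113.8 158. ] [[0.998, 0.066, -0.003], [0.066, -0.998, 0.001], [-0.003, -0.001, -1.0]] [-0.8  0.2 -3.3] 61.33591394291092
bay 51.4142149489464 -0.6018964219913806 158.04857252657806
from [672.8 113.8 158. ] -86.2
4
[0.02,-0.01,2.4,-0.03,0.4],[0.02,-0.01,2.4,-0.03,0.4],[0.02,-0.01,2.4,-0.03,0.4],[0.02,-0.01,2.4,-0.03,0.4]
```

{"name": "step_arm", "arguments": {"rows": [0,0,2.2,0,0.4,0,0,2.2,0,0.4,0,0,2.2,0,0.4,0,0,1.5,0,0.4,0,0,0.8,0,0.4,0,0,0,0,0.4]}}

```text
time_s: 21.45
position: [671.9, 112.7, 62.0]
eef_rot: [0.999, 0.032, -0.002, -0.0]
wrist_force: [0.1, -0.2, -4.4]
finger_gap: 61.6
```

{"name": "step_arm", "arguments": {"rows": [0,0,0.2,0,0.4,0.6,0,0,0,0.4,0.7,0,0,0,0.4,0.7,0,0,0,0.4,0.6,0,0,0,0.4,0,0,0,0,0.4]}}

```text
time_s: 22.2
position: [701.6, 114.8, 62.1]
eef_rot: [0.999, 0.033, -0.0, -0.0]
wrist_force: [-0.9, -0.5, -3.8]
finger_gap: 61.0
```

```bash
python3 - <<'E'
from h import *
st(); bay()
E
```

```text
22.2 [701.6 114.8  62.1] [[0.998, 0.065, -0.0], [0.065, -0.998, 0.001], [0.0, -0.001, -1.0]] [-0.9 -0.5 -3.8] 60.98388844560356
bay 80.19467629035873 -1.5342568772178828 62.06935352847551
```

{"name": "step_arm", "arguments": {"rows": [0.3,0,0.2,0,0.4,0,0,0.2,0,0.4,0,0,0.1,0,0.4]}}

```text
time_s: 22.58
position: [704.3, 115.0, 56.9]
eef_rot: [0.999, 0.033, -0.0, -0.001]
wrist_force: [-2.8, 0.4, 7.3]
finger_gap: 60.9
```

{"name": "step_arm", "arguments": {"rows": [0,0,0.1,0,0.4,0,0,0.1,0,0.4]}}

```text
time_s: 22.82
position: [704.3, 114.9, 56.9]
eef_rot: [0.999, 0.033, -0.0, -0.001]
wrist_force: [-2.8, 1.2, 5.3]
finger_gap: 61.1
```

The bin is on the floor (force reversed at z = 56.9, as predicted). Releasing; the opened fingers (114 mm) fit in the 160 mm bay.

{"name": "step_arm", "arguments": {"rows": [0,0,0,0,0.6,0,0,0,0,0.9,0,0,0,0,0.95,0,0,0,0,0.95,0,0,-0.7,0,0.95,0,0,-2,0,0.95,0,0,-4,0,0.95,0,0,-5,0,0.95,0,0,-5,0,0.95,0,0,0,0,0.95]}}

```text
time_s: 24.08
position: [705.4, 112.9, 236.4]
eef_rot: [1.0, 0.031, 0.003, -0.001]
wrist_force: [-0.0, 0.2, -0.1]
finger_gap: 81.0
```

{"name": "step_arm", "arguments": {"rows": [-2,4,-2,0,0.95,-2,5,0,0,0.95,-2,5,0,0,0.95,-2,5,0,0,0.95,-2,5,0,0,0.95,0,3,0,0,0.95,0,0,0,0,0.95,0,0,0,0,0.95]}}

```text
time_s: 25.08
position: [618.4, -169.1, 258.8]
eef_rot: [0.999, 0.032, 0.004, -0.002]
wrist_force: [0.2, 1.0, 0.6]
finger_gap: 81.0
```

```bash
python3 - <<'E'
from h import *
st(); s=snapshot("top"); gate(s); save("top7.png",s["pixels"],3,(90,40,340,240))
w=pts(s); px=s["pixels"].astype(int); M=np.array([621.5,110.9])
m=(px[...,2]>px[...,0]+40)&(w[...,2]>15)&(w[...,2]<80)
for q in(w[m],):
    d=q[:,:2]-M; a=d@[.9977,.068]; b=d@[-.068,.9977]; k=(abs(b)<75)&(a>-40)&(a<150); print(k.sum(),np.percentile(a[k],[1,99]),np.percentile(b[k],[1,99]),np.percentile(q[k,2],[50,95]))
E
```

```text
25.075 [ 618.4 -169.1  258.8] [[0.998, 0.065, 0.007], [0.065, -0.998, 0.004], [0.007, -0.003, -1.0]] [0.2 1.  0.6] 81.00694412045897
handle [426.0489855  224.27097005 125.57837726] 28 dir [-0.9883109  -0.15245214] theta 1.4857473 resid 3.0001291514911945 ends [614.71428329 207.72125248] [446.11368729 181.71372536] off -45.1186944164878 hinge [619.71817832 208.49312956]
759 [  5.87021905 147.20315699] [-33.3824249   28.33399802] [35.43785837 70.0302615 ]
```

View pics/top7.png

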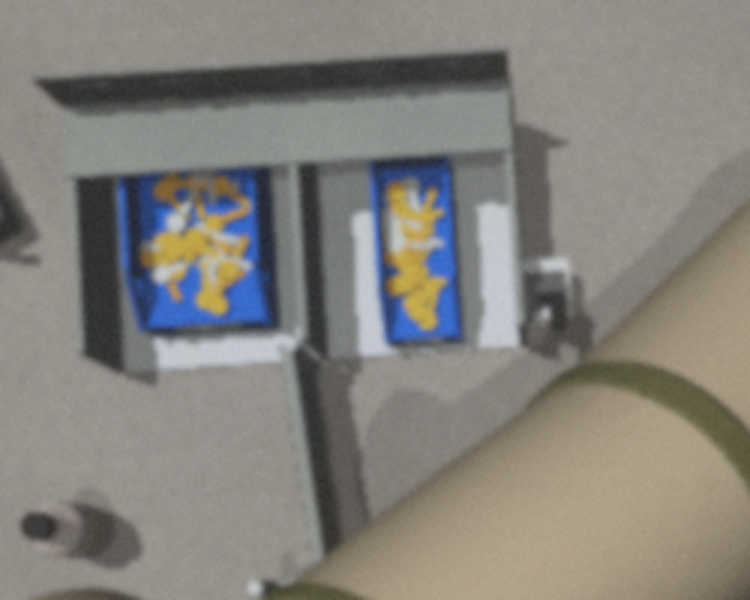

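The top crop shows the bin sitting in the right-hand bay (415,250), straight, scoop towards the mouth, with its inner end under the roof. Its centre is about 80 mm in and 2 mm off the middle. The gate reads 1.49 rad, the oil bottle is in place and the wrist force is near zero.

```bash
python3 - <<'E'
from h import *
arm.sign_off(); st()
E
```

```text
the job is handed in; nothing more can be done
the job is handed in; nothing more can be done
```

I finished the job and handed it in at about 25 s of the 58 s allowed. The hand-in gives no verdict.

- **Catch test:** I pushed the gate's handle with the outer finger. The force stayed at about 7.5 N or less in the readings after each move. It fell away as the catch snapped, and I backed the fingers off. The gate stayed put at about 0.04 rad by camera, and pulling it later met about 5.5 N, so the catch was holding.
- **Gate open:** I pulled it through the catch and left it open. The last camera reading was 1.49 rad.
- **Bin:** I gripped the narrow blue bin across its width and lowered it into the front of the bay. I then slid it in under the roof, set it down and released it. The last top view puts its centre about 80 mm in from the mouth and 2–3 mm off the middle, upright with the scoop towards the mouth.
- **Other objects:** The oil bottle looks untouched in the last view. The padlock looked untouched when I last saw it, before the bin was set down. I did not re-measure the wide bin at the end, but the gripper never worked near it.

**Checks that disagreed:**
- The two cameras differ by about 6 mm in x on the gate.
- During the snap, the camera's gate angle implied about 5.5 mm of handle travel, while contact showed about 10 mm. The pull test settled that the catch was holding.
- I did not check the bin's tilt separately at the end, beyond how it looked in the picture.

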